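# Fill the desk's sweet dish from a spouted carton

## Robot

A 6-joint arm with a two-finger parallel gripper is mounted at the origin on the work surface. World frame = base frame: x ahead of the robot, y to its left, z up, the work surface at z = 0. Lengths are in m, angles in rad, forces in N, time in s.
With the tool pointing down it reaches from about 0.25 to 0.775 m from the base axis. Payload 4 kg.
Tool frame: the origin (TCP) lies at the very end of the fingers, on their centre line; the grasp point (between the pads) lies 19 mm behind it (robot.hold_point_z is the distance from the TCP to the grasp point, in m); z points along the fingers, y is the line along which they close (so a half turn about z gives the same grasp; the last joint's range is limited). The gripper opens to 94 mm and grips with 3 to 60 N. Pads are 16 mm wide; open, the fingers measure 119 mm over their backs; the gripper's body (75 mm by 177 mm) begins 78 mm behind the grasp point.
Start: joints at [1.164, 0.087, 1.371, -0, 1.684, -0.103], TCP at [0.165, 0.525, 0.206] pointing down, gripper open.
Joint ranges: [-3.1, 3.1], [-0.76, 2.03], [0.27, 2.55], [-1.08, 4.22], [0.17, 2.65], [-2.57, 2.57]. Speed limits (rad/s): [2.79, 2.79, 3.14, 3.14, 3.14, 3.14].

## Interface

Orientations are given as [roll, pitch, yaw] about the fixed x, y, z axes, in that order (R = Rz(yaw) Ry(pitch) Rx(roll)).
In Python, from bench import robot gives the robot as it stands.
- The arm moves only by the tool carry_out, never from a script. Its argument "steps" is a list of rows, each a list of 3 entries, a list of its own where there are three numbers: the shift along the tool's x, y, z in m, then the turn about the tool's z in units of 10 degrees (1.0 is 10 degrees), then the closure, from -1 (fully open) to 1 (shut). In form: [[[tx, ty, tz], roll, jaw], ...]. A call has 1 to 10 rows; each row is the pose to reach, as a shift and turn from the pose commanded when the call began, along the tool's axes at that moment; what a row does not reach only later rows make up. A row lasts 1/8 s, in which the tool goes at most 62.5 mm and 10.7 degrees, less where a joint would pass 70% of its speed; a pose out of reach is approached as far as the arm can. A call with a gripper value outside its range is refused whole. The fingers move at their own pace and stop on an object; the grip force is fixed at half the most. Time passes only in rows, so rows that repeat a pose let the fingers close. It gives the time, the measured TCP pose, the force, the opening and the grip force at its end, in the units of the state.
- robot.get_obs(): the state, without advancing time (a new reading comes with each control period).
- robot.snapshot(name): name is "scene" or "top" or "wrist"; returns a dict with "image" (420x560x3 uint8, red, green, blue), "z_map" (420x560 float32, m along the optical axis (not along the pixel's ray), 0 where there is no reading), "mtx" (3x3 intrinsics, pixels), "D" ([k1, k2, p1, p2, k3] as OpenCV has them; the pictures are not rectified), "R" (3x3) and "t" (3): a world point X has camera coordinates R X + t. Camera axes: x right, y down, z forward; pixel columns grow to the right and rows downward; lengths in m; the calibration is good to about 2 mm. A picture is of the moment at which its call begins.
- robot.close_job(): hands the job in; it is judged then, once.
The state is a dict: "time": time; "joint_positions": joint angles; "qvel": joint speeds; "joint_torque": joint torques, N m; "tool_pos": TCP position; "ee_rot": TCP orientation; "wrist_force": force on the tool from outside, world axes, zero at the start; "wrist_torque": the same for the moment, N m; "width": finger opening in m; "finger_force": force on a finger pad.
Only numpy, scipy, OpenCV 4.12 (cv2) and the standard library are available. Lean on these libraries where they do the work, as an engineer would, in place of code of your own. Each camera call takes 0.05 s, during which the arm holds its last target. There are 200 camera calls.

## Task

With the carton left standing on the desk, pull its folded spout fully out; then pick the carton up, tip it over the wooden dish so that all five sweets roll out of the spout into the dish, and stand the carton upright on the desk again. Spill no sweets, do not let the carton fall over, and leave the dish, mug, stapler and tape where they are.

Things in the scene. Friction and masses are not known exactly. Their poses are not given: they have to be found in the camera images.
- carton_center (a point): centre, half-way up, of a plain brown cardboard carton standing on the desk: 90 mm deep (x), 60 mm wide (y), 134 mm high (z), stiff board 2.5 mm thick, about 0.28 kg, loose; heavy below, it can swing in a weak grip. The front (-x side) has the folded grey spout and faces roughly to the robot's right (world -y). Sweets roll out only with the spout out and the carton tipped forward (top towards its front) by 1.0 rad or more; 1.15 rad is good
- spout (a joint): how far the spout is folded out, rad: 0 shut flush in the carton's front, 0.85 fully out at its stop. A grey plastic chute 54 mm wide, 50 mm long, with 15 mm side wings, hinged at its lower edge; its upper edge swings forward and down. It stays where left (friction 0.02 N m): about 0.5 N at the tab moves it; a level pull above about 1.2 N there tips the carton
- spout_tab (a point): middle of the pull tab on the spout's outer face: an upright grey fin 10 mm thick (along y), standing 28 mm out from the spout and 26 mm high, pinched across its thickness from above. The point is 15 mm out from the face and, with the spout shut, 110 mm above the desk. Axes turn with the spout: x into the carton, y along the hinge, z up the chute. From the hinge: 16 mm out, 35 mm up
- spout_hinge (a point): middle of the spout's hinge line, on the carton's front face 75 mm above its foot, 43.75 mm in front of the carton's centre; axes are the carton's
- spout_lip (a point): middle of the spout's free (upper) edge, 50 mm from the hinge: the sweets leave over this edge when the spout is out
- dish: round wooden bowl, 170 mm across the rim, 45 mm high, wall 5 mm, 0.5 kg, standing loose on the desk; origin at the centre of its underside
- mug: blue mug, 80 mm across, 95 mm high, a bystander; origin under its centre
- stapler: black stapler, 140 mm long, 36 mm wide, about 50 mm high, a bystander; origin under its centre, lying along its x
- tape: pale ring-shaped roll of tape lying flat, 100 mm across, 24 mm high, a bystander; origin under its centre
- sweet0_center (a point): centre of a white round sweet 22 mm across, 10 g, number 1 of five; at first inside the carton, on an inner card ramp that climbs at 40 degrees from the back foot to the spout's hinge
- sweet1_center (a point): centre of a white round sweet 22 mm across, 10 g, number 2 of five; at first inside the carton, on an inner card ramp that climbs at 40 degrees from the back foot to the spout's hinge
- sweet2_center (a point): centre of a white round sweet 22 mm across, 10 g, number 3 of five; at first inside the carton, on an inner card ramp that climbs at 40 degrees from the back foot to the spout's hinge
- sweet3_center (a point): centre of a white round sweet 22 mm across, 10 g, number 4 of five; at first inside the carton, on an inner card ramp that climbs at 40 degrees from the back foot to the spout's hinge
- sweet4_center (a point): centre of a white round sweet 22 mm across, 10 g, number 5 of five; at first inside the carton, on an inner card ramp that climbs at 40 degrees from the back foot to the spout's hinge
Things that resemble listed ones, but are neither listed nor needed, are in the scene too. Leave any green look-alike of the part that bears carton_center alone.

How it is judged:
By the outcome, as a careful person would: the job done as asked, in the order asked, and still so for the second after the job is handed in, with the robot touching nothing.
It also fails if it takes over 61 s, if anything falls off the work surface, if the arm or the gripper's body presses on something with over 40 N, if the wrist force passes 120 N, or if a joint passes its speed limit or range.

## Working session

There is one attempt and no reset: what is moved stays moved. The work goes in short steps, Python scripts to look and compute and a tool call to move; the robot and the scene stay as the last step left them, time stands still between calls to the robot, and variables do not carry over. Pictures are saved under pics/ and viewed, at most 10 in all, crops included, and the job is handed in when it is done.

Besides the shell and the picture viewer there is one more tool, called after "Call:" by a JSON object that holds its "fn" and its "kwargs". carry_out: Moves the arm, as the interface text tells. Its arguments: {"type":"object","properties":{"steps":{"type":"array","items":{"type":"array"}}},"required":["steps"]}

```bash
ls; mkdir -p pics; cat > h.py <<'E'
import numpy as np, cv2
from bench import robot
def snap(n,f=None):
    s=robot.snapshot(n)
    if f: cv2.imwrite('pics/'+f,s['image'][:,:,::-1])
    np.savez('/tmp/'+n+'.npz',**{k:np.array(v) for k,v in s.items()})
    return s
def load(n): return dict(np.load('/tmp/'+n+'.npz'))
def px(s,u,v,z=None):
    if z is None:
        w=s['z_map'][int(v)-1:int(v)+2,int(u)-1:int(u)+2]; z=np.median(w[w>0])
    p=cv2.undistortPoints(np.array([[[u,v]]],float),s['mtx'],s['D'])[0,0]
    return s['R'].T@(np.array([p[0]*z,p[1]*z,z])-s['t'])
def cloud(s):
    H,W=s['z_map'].shape
    g=np.stack(np.meshgrid(np.arange(W),np.arange(H)),-1).reshape(-1,1,2).astype(float)
    p=cv2.undistortPoints(g,s['mtx'],s['D'])[:,0]
    z=s['z_map'].reshape(-1)
    X=(np.c_[p*z[:,None],z]-s['t'])@s['R']
    X[z==0]=np.nan
    return X.reshape(H,W,3)
E
python3 - <<'E'
from h import *
a=snap('scene','s1.png');b=snap('top','t1.png')
cv2.imwrite('pics/both.png',cv2.resize(np.vstack([a['image'],b['image']])[:,:,::-1],(400,600)))
print(robot.get_obs())
E
```

```text
pics
{'time': 0.1, 'joint_positions': array([ 1.16389875e+00,  8.79083724e-02,  1.37204976e+00, -1.63747296e-05,
        1.68364225e+00, -1.03100401e-01]), 'qvel': array([-0.0007825 , -0.00247405, -0.0035742 , -0.00022636, -0.00010758,
        0.00161135]), 'joint_torque': array([ 2.16299661e-03, -3.41252518e+01, -3.03302264e+01,  7.19180075e-02,
        3.04677850e-02, -8.24221706e-05]), 'tool_pos': array([0.16434517, 0.52435839, 0.20443341]), 'ee_rot': array([-3.13959391e+00, -1.90443433e-04,  2.83779346e+00]), 'wrist_force': array([-0.18026188, -0.25790246, -0.53987368]), 'wrist_torque': array([-0.0316078 , -0.04575239,  0.01569106]), 'finger_force': 0.0, 'width': 0.094263797734286}
```

View pics/s1.png

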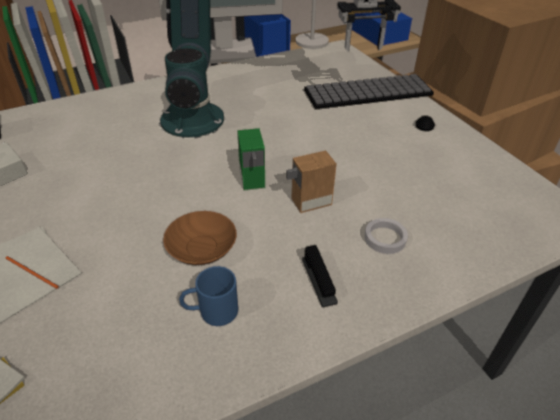

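View pics/t1.png

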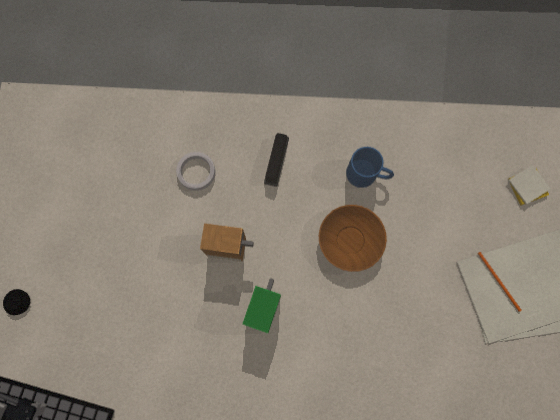

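The scene view shows the brown carton at (313,182), its spout facing left and the tab at about (291,174), with the green look-alike at (252,158) and the dish at (200,238). In the top view the carton top is at (223,241), the tab at (248,243), the dish at (353,238) and the green carton at (262,309).

```bash
python3 - <<'E'
from h import *
for n in ['top','scene']:
    s=load(n);C=cloud(s);im=cv2.cvtColor(s['image'],cv2.COLOR_RGB2HSV)
    ok=np.isfinite(C[...,0])
    reg=ok&(C[...,0]>0.1)&(C[...,0]<.9)&(abs(C[...,1])<.6)
    def rep(nm,m):
        P=C[m]; 
        if len(P)<5: print(n,nm,'none');return
        r=cv2.minAreaRect((P[:,:2]*1000).astype(np.float32))
        print(n,nm,len(P),'rect mm',np.round(r[0]),np.round(r[1]),round(r[2],1),'z',np.round(np.percentile(P[:,2],[2,50,98]),4),'mean',np.round(P.mean(0),4), 'med',np.round(np.median(P,0),3))
    h,sa,v=[im[...,i].astype(int) for i in range(3)]
    print(n, 'pix', px(s,*( (223,241) if n=='top' else (315,162))), 'tab',px(s,*((249,243) if n=='top' else (290,174))))
    c0=px(s,*((223,241) if n=='top' else (313,182)))
    near=reg&(np.hypot(C[...,0]-c0[0],C[...,1]-c0[1])<.11)
    br=(h<20)&(sa>90)
    rep('cartontop',near&(C[...,2]>.125)&br)
    rep('tab',near&(C[...,2]>.09)&(C[...,2]<.128)&(sa<70))
    d0=px(s,*((353,238) if n=='top' else (200,238)))
    rep('dish rim',reg&(np.hypot(C[...,0]-d0[0],C[...,1]-d0[1])<.12)&(C[...,2]>.038)&(C[...,2]<.06)&br)
    rep('green',reg&(h>45)&(h<80)&(sa>100)&(C[...,2]>.05))
    rep('mug',reg&(h>95)&(h<125)&(sa>80)&(C[...,2]>.05)&(C[...,0]>.3))
    for nm,u in dict(tape=(196,158),stap=(276,160)).items():
        if n=='top': print(nm,px(s,*u))
E
```

```text
top pix [0.51576954 0.14743476 0.1329468 ] tab [0.51569036 0.0881883  0.12328475]
top cartontop 1031 rect mm [522. 153.] [90. 61.] 84.7 z [0.1285 0.1337 0.1382] mean [0.5209 0.1521 0.1337] med [0.521 0.152 0.134]
top tab 88 rect mm [503. 138.] [ 43. 117.] 26.5 z [0.0919 0.1203 0.1255] mean [0.515  0.1005 0.1155] med [0.515 0.098 0.12 ]
top dish rim 642 rect mm [ 555. -160.] [166. 167.] 28.5 z [0.0383 0.0426 0.0482] mean [ 0.5602 -0.165   0.0428] med [ 0.565 -0.17   0.043]
top green 1083 rect mm [265. 225.] [101. 503.] 30.3 z [0.1289 0.1337 0.1386] mean [0.3664 0.0517 0.1341] med [0.366 0.051 0.134]
top mug 167 rect mm [ 738. -192.] [77. 93.] 20.9 z [0.0596 0.0931 0.0984] mean [ 0.7308 -0.1907  0.0893] med [ 0.724 -0.191  0.093]
tape [0.75456493 0.24901834 0.00513922]
stap [0.74562159 0.0373145  0.04672338]
scene pix [0.53093631 0.15004318 0.1333776 ] tab [0.52278378 0.08686828 0.11231727]
scene cartontop 627 rect mm [525. 150.] [90. 65.] 85.9 z [0.126  0.1326 0.1355] mean [0.5286 0.1486 0.1322] med [0.53  0.149 0.133]
scene tab 182 rect mm [514.  93.] [30. 54.] 85.9 z [0.0926 0.1123 0.1235] mean [0.522  0.0963 0.1111] med [0.523 0.098 0.112]
scene dish rim 503 rect mm [ 558. -163.] [164. 168.] 67.5 z [0.0382 0.0422 0.0458] mean [ 0.5436 -0.1577  0.042 ] med [ 0.529 -0.156  0.042]
scene green 666 rect mm [371.  49.] [58. 94.] 73.5 z [0.0526 0.1318 0.1355] mean [0.3851 0.0425 0.1135] med [0.391 0.043 0.132]
scene mug 1208 rect mm [ 743. -199.] [ 80. 100.] 19.2 z [0.0511 0.0757 0.096 ] mean [ 0.7406 -0.1917  0.0749] med [ 0.74  -0.191  0.076]
```

```bash
cat >> h.py <<'E'
from scipy.spatial.transform import Rotation as Ro
def rel(p,yaw=None):
    o=robot.get_obs();R=Ro.from_euler('xyz',o['ee_rot']).as_matrix()
    d=R.T@(np.array(p)-o['tool_pos']); t=0
    if yaw is not None: t=np.rad2deg((o['ee_rot'][2]-yaw+np.pi)%(2*np.pi)-np.pi)/10
    print('shift',np.round(d,4),'turn',round(t,3),'yaw',o['ee_rot'].round(3),'pos',o['tool_pos'].round(4),'F',o['wrist_force'].round(2),'w',round(o['width'],4),'ff',round(o['finger_force'],2),'t',round(o['time'],2))
E
python3 -c "
from h import *
rel([0.516,0.05,0.26],1.48)"
```

```text
shift [-0.4774 -0.3475 -0.055 ] turn 7.78 yaw [-3.14  -0.     2.838] pos [0.1643 0.5244 0.2044] F [-0.18 -0.26 -0.54] w 0.0943 ff 0.0 t 0.1
```

Call:
{"fn": "carry_out", "kwargs": {"steps": [[[-0.477,-0.348,-0.055],7.78,1],[[-0.477,-0.348,-0.055],7.78,1],[[-0.477,-0.348,-0.055],7.78,1],[[-0.477,-0.348,-0.055],7.78,1],[[-0.477,-0.348,-0.055],7.78,1],[[-0.477,-0.348,-0.055],7.78,1],[[-0.477,-0.348,-0.055],7.78,1],[[-0.477,-0.348,-0.055],7.78,1],[[-0.477,-0.348,-0.055],7.78,1],[[-0.477,-0.348,-0.055],7.78,1]]}}

```text
time: 1.35
tool_pos: [0.5167, 0.0472, 0.2597]
ee_rot: [-3.14, 0.0, 1.477]
wrist_force: [0.0, 0.5, 0.0]
width: 0.0009
finger_force: 0.0
```

```bash
python3 -c "
from h import *
s=snap('wrist','w1.png'); rel([0.516,0.05,0.26],1.48)"
```

```text
shift [ 0.0047 -0.0026 -0.0005] turn -0.033 yaw [3.141e+00 3.000e-03 1.474e+00] pos [0.5182 0.0451 0.2595] F [ 0.96 -1.51  0.47] w 0.0005 ff 0.0 t 1.4
```

View pics/w1.png

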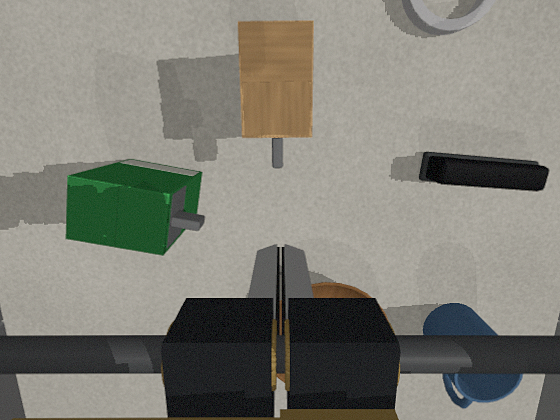

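The wrist view shows the carton top with corners at about (238,22), (313,22), (312,136) and (241,137). The fin runs from (277,139) to (277,167), and the finger tips are at (280,246).

```bash
python3 - <<'E'
from h import *
s=load('wrist');C=cloud(s)
for u,v in [(239,23),(312,23),(311,135),(242,135),(277,80)]: print('top',px(s,u,v).round(4))
for u,v in [(277,141),(277,150),(277,160),(277,165),(273,155),(281,155)]: print('fin',px(s,u,v).round(4))
m=(C[...,2]>.125)&(C[...,2]<.145)&(cv2.cvtColor(s['image'],cv2.COLOR_RGB2HSV)[...,1]>70)&(np.hypot(C[...,0]-.52,C[...,1]-.15)<.1)
P=C[m];print(cv2.minAreaRect((P[:,:2]*1000).astype(np.float32)),P.mean(0))
g=C[m|((C[...,2]>.1)&(C[...,2]<.13)&(np.hypot(C[...,0]-.516,C[...,1]-.09)<.02))]
f=C[((C[...,2]>.1)&(C[...,2]<.135)&(np.hypot(C[...,0]-.516,C[...,1]-.085)<.022))];print(len(f),f.min(0),f.max(0),np.median(f,0))
rel([0.516,0.09,0.16],1.48)
E
```

```text
top [0.498  0.197  0.1345]
top [0.5552 0.1916 0.1342]
top [0.5484 0.1058 0.1338]
top [0.4897 0.1113 0.1336]
top [0.5237 0.1523 0.1349]
fin [0.5188 0.1028 0.1233]
fin [0.518 0.095 0.123]
fin [0.5172 0.0862 0.1237]
fin [0.5167 0.0816 0.1228]
fin [0.514  0.0908 0.1224]
fin [0.5212 0.0902 0.1227]
((522.878662109375, 151.46768188476562), (90.01554870605469, 59.948543548583984), 85.09890747070312) [0.52293163 0.15325962 0.13450137]
326 [0.51215403 0.07923699 0.11991997] [0.52345675 0.10579642 0.12480203] [0.51785245 0.09283783 0.12291463]
shift [ 0.0448 -0.0065  0.0994] turn -0.033 yaw [3.141e+00 3.000e-03 1.474e+00] pos [0.5182 0.0451 0.2595] F [ 0.96 -1.51  0.47] w 0.0005 ff 0.0 t 1.4
```

```bash
python3 -c "
from h import *
rel([0.5168,0.0800,0.14],1.485)"
```

```text
shift [ 0.035  -0.0047  0.1194] turn -0.061 yaw [3.141e+00 3.000e-03 1.474e+00] pos [0.5182 0.0451 0.2595] F [ 0.96 -1.51  0.47] w 0.0005 ff 0.0 t 1.4
```

Call:
{"fn": "carry_out", "kwargs": {"steps": [[[0.029,-0.002,0.06],-0.06,1],[[0.029,-0.002,0.12],-0.06,1],[[0.029,-0.002,0.12],-0.06,1],[[0.029,-0.002,0.12],-0.06,1]]}}

```text
time: 1.9
tool_pos: [0.5175, 0.0794, 0.143]
ee_rot: [3.138, -0.001, 1.491]
wrist_force: [0.0, -0.1, 1.5]
width: 0.0003
finger_force: 0.0
```

```bash
python3 -c "
from h import *
rel([0.5168,0.0800,0.123],1.485)
s=snap('scene')
cv2.imwrite('pics/s2.png',cv2.resize(s['image'][120:250,230:400,::-1],None,fx=4,fy=4,interpolation=2))"
```

```text
shift [ 0.0005 -0.0009  0.0199] turn 0.032 yaw [ 3.138e+00 -1.000e-03  1.491e+00] pos [0.5175 0.0794 0.143 ] F [ 0.05 -0.07  1.55] w 0.0003 ff 0.0 t 1.9
```

View pics/s2.png

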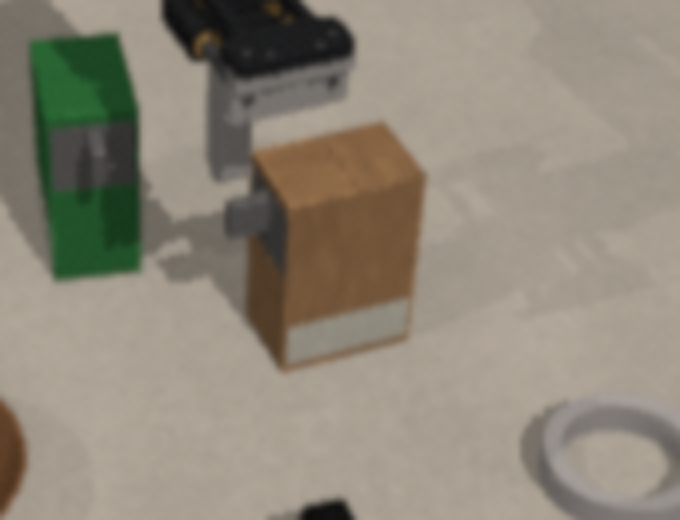

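The zoomed crop shows the shut fingers hanging about 20 mm above the grey fin, near (245,215) in the crop. The carton is upright.

Call:
{"fn": "carry_out", "kwargs": {"steps": [[[0,-0.001,0.014],0,1],[[0,-0.001,0.0185],0,1],[[-0.004,-0.001,0.021],0,1],[[-0.008,-0.001,0.0232],0,1],[[-0.0116,-0.001,0.026],0,1],[[-0.0152,-0.001,0.0287],0,1],[[-0.0183,-0.001,0.032],0,1],[[-0.0213,-0.001,0.0354],0,1],[[-0.0213,-0.001,0.0354],0,1]]}}

```text
time: 3.08
tool_pos: [0.5128, 0.0578, 0.1041]
ee_rot: [-3.139, -0.0, 1.49]
wrist_force: [-1.3, -2.5, 1.0]
width: 0.0004
finger_force: 1.1
```

```bash
cat >> h.py <<'E'
def spout():
    s=snap('scene');C=cloud(s);h=cv2.cvtColor(s['image'],cv2.COLOR_RGB2HSV)
    m=(C[...,2]>.125)&(C[...,2]<.145)&(h[...,1]>70)&(h[...,0]<20)&(np.hypot(C[...,0]-.52,C[...,1]-.15)<.1)
    print('top',cv2.minAreaRect((C[m][:,:2]*1000).astype(np.float32)),np.percentile(C[m][:,2],[5,50,95]).round(4))
    return s
E
python3 -c "
from h import *
rel([0.5168,0.0800,0.123],1.485)
s=spout()
cv2.imwrite('pics/s3.png',cv2.resize(s['image'][120:250,230:400,::-1],None,fx=4,fy=4,interpolation=2))"
```

```text
shift [ 0.0224  0.0022 -0.0189] turn 0.029 yaw [-3.139 -0.     1.49 ] pos [0.5128 0.0578 0.1041] F [-1.29 -2.51  0.99] w 0.0004 ff 1.08 t 3.08
top ((524.1395263671875, 152.14715576171875), (91.82730102539062, 66.9034652709961), 83.9262924194336) [0.1271 0.1325 0.135 ]
```

View pics/s3.png

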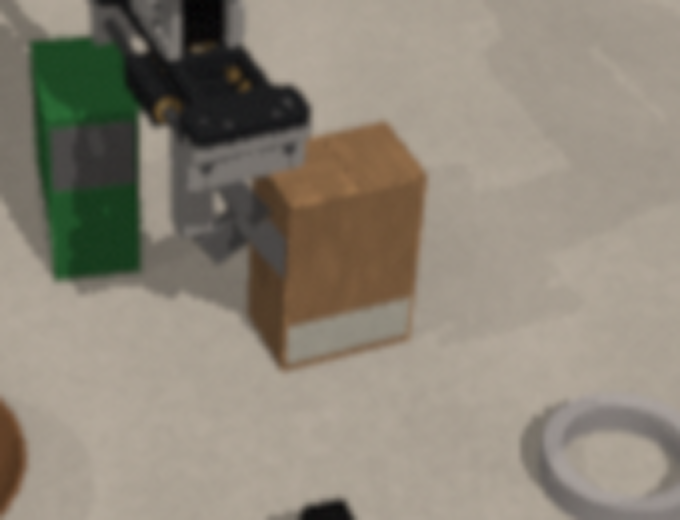

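The crop shows the spout about half out, with the finger pressing the fin at about (225,240). The carton has not moved.

Call:
{"fn": "carry_out", "kwargs": {"steps": [[[-0.0025,0,0.004],0,1],[[-0.0049,0,0.0077],0,1],[[-0.0065,0,0.0115],0,1],[[-0.0079,0,0.0149],0,1],[[-0.0085,0,0.0165],0,1],[[-0.0085,0,0.0165],0,1]]}}

```text
time: 3.88
tool_pos: [0.5131, 0.0494, 0.0889]
ee_rot: [3.141, -0.0, 1.49]
wrist_force: [-0.6, -1.4, 2.1]
width: 0.0004
finger_force: 1.2
```

```bash
python3 -c "
from h import *
rel([0.5168,0.0800,0.123],1.485)
s=spout()
cv2.imwrite('pics/s4.png',cv2.resize(s['image'][120:250,230:400,::-1],None,fx=4,fy=4,interpolation=2))"
```

```text
shift [ 0.0308  0.0012 -0.0341] turn 0.031 yaw [ 3.141 -0.     1.49 ] pos [0.5131 0.0494 0.0889] F [-0.62 -1.38  2.14] w 0.0004 ff 1.23 t 3.88
top ((524.3477783203125, 152.8057861328125), (90.44397735595703, 65.97533416748047), 83.21202850341797) [0.1268 0.1327 0.1351]
```

Call:
{"fn": "carry_out", "kwargs": {"steps": [[[-0.0005,0,0.0015],0,1],[[-0.0005,0,0.003],0,1],[[-0.0005,0,0.003],0,1]]}}

```text
time: 4.3
tool_pos: [0.5134, 0.0481, 0.0872]
ee_rot: [3.139, 0.002, 1.49]
wrist_force: [-1.5, -3.5, 8.1]
width: 0.0003
finger_force: 3.9
```

```bash
python3 -c "
from h import *
rel([0.5168,0.0800,0.123],1.485)
s=spout()"
```

```text
shift [ 0.032   0.0009 -0.0358] turn 0.03 yaw [3.139e+00 2.000e-03 1.490e+00] pos [0.5134 0.0481 0.0872] F [-1.54 -3.49  8.09] w 0.0003 ff 3.89 t 4.3
top ((525.6534423828125, 150.2088165283203), (91.35392761230469, 65.22880554199219), 83.80138397216797) [0.1274 0.1335 0.136 ]
```

Call:
{"fn": "carry_out", "kwargs": {"steps": [[[-0.002,0,-0.02],0,1],[[-0.002,0,-0.08],0,1],[[-0.002,0,-0.14],0,-1],[[-0.002,0,-0.17],0,-1],[[-0.002,0,-0.17],0,-1]]}}

```text
time: 4.97
tool_pos: [0.514, 0.0473, 0.2581]
ee_rot: [3.136, -0.001, 1.491]
wrist_force: [-0.4, -0.6, -0.6]
width: 0.0271
finger_force: 0.0
```

```bash
python3 - <<'E'
from h import *
s=snap('wrist','w2.png');C=cloud(s)
rel([0.5168,0.0800,0.123],1.485)
h=cv2.cvtColor(s['image'],cv2.COLOR_RGB2HSV)
near=np.hypot(C[...,0]-.52,C[...,1]-.15)<.11
m=(C[...,2]>.125)&(C[...,2]<.145)&(h[...,1]>70)&near
print(cv2.minAreaRect((C[m][:,:2]*1000).astype(np.float32)),C[m].mean(0))
g=near&(h[...,1]<60)&(C[...,2]>.07)&(C[...,2]<.13)
f=np.array([-.0855,-.9963]);P=C[g];o=(P[:,:2]-[.5229,.1515])@f-.04375
lat=(P[:,:2]-[.5229,.1515])@[.9963,-.0855]
for a in np.arange(-.01,.07,.005):
    k=(o>=a)&(o<a+.005)
    if k.sum(): print(round(a,3),k.sum(),P[k,2].min().round(4),np.median(P[k,2]).round(4),P[k,2].max().round(4), lat[k].min().round(3),lat[k].max().round(3))
E
```

```text
shift [0.0328 0.0011 0.1324] turn 0.033 yaw [ 3.141e+00 -1.000e-03  1.491e+00] pos [0.5129 0.0473 0.2554] F [ 0.33  0.03 -0.86] w 0.0306 ff 0.0 t 5.03
((522.7096557617188, 152.61614990234375), (90.53280639648438, 59.65748977661133), 84.47160339355469) [0.52277615 0.15416832 0.13448269]
0.0 114 0.0791 0.0812 0.1007 -0.026 0.025
0.005 278 0.0806 0.0842 0.1057 -0.026 0.025
0.01 329 0.0843 0.0886 0.1108 -0.027 0.025
0.015 305 0.0889 0.0932 0.1146 -0.027 0.024
0.02 319 0.0934 0.0975 0.1196 -0.026 0.025
0.025 326 0.0976 0.1018 0.1175 -0.027 0.024
0.03 328 0.1025 0.1065 0.1128 -0.028 0.025
0.035 109 0.1002 0.1071 0.1097 -0.027 0.025
0.04 40 0.0953 0.098 0.1019 -0.005 0.003
0.045 40 0.0887 0.0925 0.0965 -0.006 0.004
0.05 22 0.0847 0.0877 0.0903 -0.006 0.004
```

View pics/w2.png

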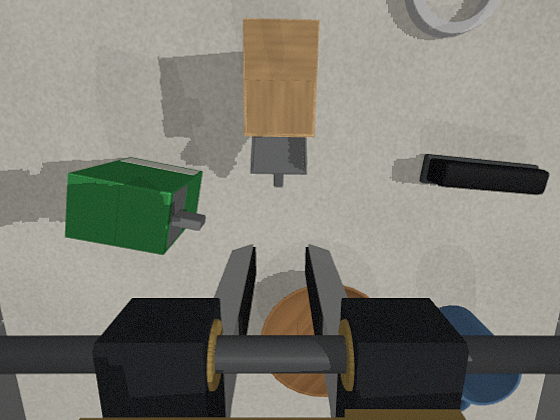

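The wrist view shows the spout fully out: grey chute from (250,137) to (306,175), fin end at (278,186), with a measured slope of about 0.845 rad. The carton is still in place.

```bash
python3 -c "
from h import *
rel([0.5263,0.1908,0.165],1.48)"
```

```text
shift [0.1441 0.0018 0.0905] turn 0.061 yaw [ 3.141e+00 -1.000e-03  1.491e+00] pos [0.5129 0.0473 0.2554] F [ 0.33  0.03 -0.86] w 0.0306 ff 0.0 t 5.03
```

Call:
{"fn": "carry_out", "kwargs": {"steps": [[[0.06,0.002,0],0.06,-1],[[0.12,0.002,0],0.06,-1],[[0.144,0.002,0.0],0.06,-1],[[0.144,0.002,0.03],0.06,-1],[[0.144,0.002,0.09],0.06,-1],[[0.144,0.002,0.09],0.06,-1],[[0.144,0.002,0.09],0.06,-1]]}}

```text
time: 5.9
tool_pos: [0.5266, 0.1905, 0.1662]
ee_rot: [3.141, -0.0, 1.48]
wrist_force: [0.3, -0.0, 0.7]
width: 0.0939
finger_force: 0.0
```

```bash
python3 -c "
from h import *
rel([0.5263,0.1908,0.043],1.48)"
```

```text
shift [ 0.0002 -0.0004  0.1232] turn -0.001 yaw [ 3.141 -0.     1.48 ] pos [0.5266 0.1905 0.1662] F [ 0.27 -0.03  0.71] w 0.0939 ff 0.0 t 5.9
```

Call:
{"fn": "carry_out", "kwargs": {"steps": [[[0,0,0.06],0,-1],[[0,0,0.11],0,-0.6],[[0,0,0.122],0,-0.25],[[0,0,0.122],0,-0.25],[[0,0,0.122],0,-0.25],[[0,0,0.122],0,-0.25]]}}

```text
time: 6.65
tool_pos: [0.5286, 0.1913, 0.0473]
ee_rot: [3.136, -0.003, 1.48]
wrist_force: [-0.4, 0.2, 5.6]
width: 0.0601
finger_force: 29.9
```

```bash
python3 -c "
from h import *
rel([0.5263,0.1908,0.043],1.48)"
```

```text
shift [-0.0007 -0.0022  0.0043] turn -0.001 yaw [ 3.136e+00 -3.000e-03  1.480e+00] pos [0.5286 0.1913 0.0473] F [-0.44  0.17  5.58] w 0.0601 ff 29.89 t 6.65
```

Call:
{"fn": "carry_out", "kwargs": {"steps": [[[0,0,-0.002],0,-0.272],[[0,0,-0.002],0,-0.272],[[0,0,-0.002],0,-0.272]]}}

```text
time: 7.02
tool_pos: [0.5276, 0.1909, 0.0473]
ee_rot: [3.138, -0.002, 1.48]
wrist_force: [0.8, 1.5, 5.2]
width: 0.06
finger_force: 16.9
```

```bash
python3 -c "
from h import *
rel([0.5263,0.1908,0.043],1.48)"
```

```text
shift [-0.0002 -0.0013  0.0043] turn -0.0 yaw [ 3.138e+00 -2.000e-03  1.480e+00] pos [0.5276 0.1909 0.0473] F [0.79 1.5  5.21] w 0.06 ff 16.89 t 7.03
```

Call:
{"fn": "carry_out", "kwargs": {"steps": [[[0,0,0],0,-0.36],[[0,0,0],0,-0.36],[[0,0,0],0,-0.36],[[0,0,0],0,-0.36]]}}

```text
time: 7.52
tool_pos: [0.5257, 0.1902, 0.045]
ee_rot: [-3.14, 0.0, 1.48]
wrist_force: [0.6, 0.7, -0.5]
width: 0.0638
finger_force: 0.0
```

```bash
python3 -c "
from h import *
rel([0.5263,0.1908,0.043],1.48)"
```

```text
shift [0.0006 0.0005 0.002 ] turn -0.0 yaw [-3.14  0.    1.48] pos [0.5257 0.1902 0.045 ] F [ 0.57  0.71 -0.46] w 0.0638 ff 0.0 t 7.53
```

Call:
{"fn": "carry_out", "kwargs": {"steps": [[[0,0,0.004],0,-0.36],[[0,0,0.004],0,-0.36],[[0,0,0.004],0,-0.274],[[0,0,0.004],0,-0.274],[[0,0,0.004],0,-0.274]]}}

```text
time: 8.15
tool_pos: [0.5263, 0.1904, 0.0416]
ee_rot: [3.141, -0.0, 1.48]
wrist_force: [0.5, 0.4, -0.9]
width: 0.0599
finger_force: 7.3
```

```bash
cat >> h.py <<'E'
def tilt(n='scene',f=None,show=None):
    # tilt from the carton's +x side face: min-area rectangle of its points in (forward,z)
    s=snap(n);C=cloud(s);h=cv2.cvtColor(s['image'],cv2.COLOR_RGB2HSV)
    o=robot.get_obs();T=o['tool_pos'];y=o['ee_rot'][2]
    b=np.array([np.cos(y),np.sin(y)]);l=np.array([np.sin(y),-np.cos(y)])
    d=C[...,:2]-T[:2];lat=d@l;fw=-(d@b)
    m=(abs(lat-.031)<.006)&(np.hypot(fw,C[...,2]-T[2]-.019)<.18)&(h[...,0]<22)&(h[...,1]>60)
    m=cv2.morphologyEx(m.astype(np.uint8),cv2.MORPH_OPEN,np.ones((3,3)))>0
    P=np.c_[fw[m],C[...,2][m]-T[2]-.019].astype(np.float32)*1000
    r=cv2.minAreaRect(P);print('side pts',len(P),'rect',np.round(r[0],1),np.round(r[1],1),round(r[2],1),'z min/max',(P[:,1].min()+1000*T[2]+19).round(1),(P[:,1].max()+1000*T[2]+19).round(1))
    if f: cv2.imwrite('pics/'+f,cv2.resize(s['image'][show[1]:show[3],show[0]:show[2],::-1],None,fx=3,fy=3,interpolation=2))
    return s
E
python3 -c "
from h import *
rel([0.5263,0.1908,0.043],1.48);tilt()"
```

```text
shift [ 0.0004 -0.0001 -0.0014] turn -0.0 yaw [ 3.141 -0.     1.48 ] pos [0.5263 0.1904 0.0416] F [ 0.46  0.37 -0.95] w 0.0599 ff 7.32 t 8.15
side pts 868 rect [45.8  9. ] [134.7  78.3] 89.4 z min/max 1.8 136.9
```

Call:
{"fn": "carry_out", "kwargs": {"steps": [[[-0.005,0,-0.006],0,-0.274],[[-0.01,0,-0.012],0,-0.274],[[-0.016,0,-0.017],0,-0.274],[[-0.0217,0,-0.0221],0,-0.274],[[-0.0217,0,-0.0221],0,-0.274]]}}

```text
time: 8.82
tool_pos: [0.5247, 0.1682, 0.0645]
ee_rot: [3.14, -0.0, 1.479]
wrist_force: [0.3, -0.2, -1.0]
width: 0.0597
finger_force: 4.8
```

```bash
python3 -c "
from h import *
rel([0.5263,0.1908,0.043],1.48);tilt()"
```

```text
shift [ 0.0227 -0.0005  0.0215] turn -0.005 yaw [ 3.14  -0.     1.479] pos [0.5247 0.1682 0.0645] F [ 0.26 -0.15 -0.97] w 0.0597 ff 4.83 t 8.82
side pts 906 rect [43.2 37.6] [ 98.3 171.7] 9.3 z min/max 37.2 198.4
```

```bash
python3 -c "
from h import *
s=load('scene')
cv2.imwrite('pics/s5.png',cv2.resize(s['image'][90:260,210:400,::-1],None,fx=3,fy=3,interpolation=2))"
```

```text
(no output)
```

View pics/s5.png

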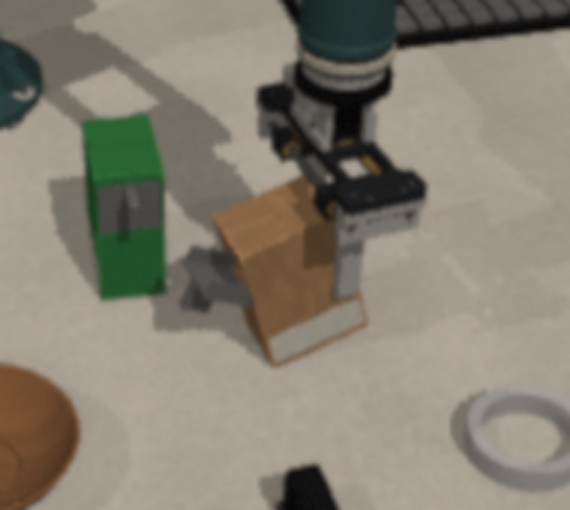

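The crop shows the carton tipped about 0.3 rad, resting on its front foot edge at about (275,362). The fingers hold its back part and the spout is out at (200,270).

```bash
cat >> h.py <<'E'
def edge(n='scene',keep=True):
    # tilt from the front-face border line of the side face
    s=snap(n) if keep else load(n);C=cloud(s);h=cv2.cvtColor(s['image'],cv2.COLOR_RGB2HSV)
    o=robot.get_obs();T=o['tool_pos'];y=o['ee_rot'][2]
    b=np.array([np.cos(y),np.sin(y)]);l=np.array([np.sin(y),-np.cos(y)])
    d=C[...,:2]-T[:2];lat=d@l;fw=-(d@b);z=C[...,2]-T[2]-.019
    m=(abs(lat-.031)<.006)&(np.hypot(fw,z)<.14)&(h[...,0]<22)&(h[...,1]>60)&(z<.075)
    P=np.c_[fw[m],z[m]].astype(np.float32)*1000
    # best tilt: points must fit in the known rectangle about the grip (front 84, back -6, up 73, down -61)
    best=[]
    for t in np.arange(-.1,1.6,.01):
        f=P[:,0]*np.cos(t)-P[:,1]*np.sin(t);u=P[:,0]*np.sin(t)+P[:,1]*np.cos(t)
        ex=np.clip(f-85,0,9)+np.clip(-7-f,0,9)+np.clip(u-75,0,9)+np.clip(-62-u,0,9)
        best.append((ex.mean(),t))
    best.sort();t=np.array([q[1] for q in best if q[0]<best[0][0]+.05]);print('tilt',t.mean().round(3),'+-',np.ptp(t).round(2),'misfit',best[0][0].round(3),'n',len(P))
    return s
E
python3 -c "
from h import *
edge(keep=False)"
```

```text
tilt 0.35 +- 0.12 misfit 0.06 n 1019
```

Call:
{"fn": "carry_out", "kwargs": {"steps": [[[-0.005,0,-0.0035],0,-0.272],[[-0.0103,0,-0.007],0,-0.272],[[-0.016,0,-0.01],0,-0.272],[[-0.0224,0,-0.013],0,-0.272],[[-0.0224,0,-0.013],0,-0.15],[[-0.0224,0,-0.013],0,-0.15],[[-0.0224,0,-0.023],0,-0.15],[[-0.0224,0,-0.033],0,-0.15],[[-0.0224,0,-0.033],0,-0.15]]}}

```text
time: 10.0
tool_pos: [0.5234, 0.1468, 0.0986]
ee_rot: [3.138, -0.001, 1.48]
wrist_force: [0.1, -0.5, -2.9]
width: 0.0598
finger_force: 30.0
```

```bash
python3 -c "
from h import *
edge();rel([0.5,0,0.2])"
```

```text
tilt 0.345 +- 0.11 misfit 0.04 n 1098
shift [-0.1481 -0.0093 -0.1023] turn 0 yaw [ 3.14e+00 -1.00e-03  1.48e+00] pos [0.5229 0.1467 0.0978] F [-0.76  0.18 -3.64] w 0.0597 ff 30.0 t 10.05
```

Call:
{"fn": "carry_out", "kwargs": {"steps": [[[0,0,0.015],0,-0.15],[[0,0,0.03],0,-0.15],[[0,0,0.031],0,-0.274],[[-0.005,0,0.029],0,-0.274],[[-0.0092,0,0.0263],0,-0.274],[[-0.014,0,0.024],0,-0.274],[[-0.0186,0,0.0218],0,-0.274],[[-0.0235,0,0.02],0,-0.274],[[-0.0283,0,0.0183],0,-0.274],[[-0.0283,0,0.0183],0,-0.274]]}}

```text
time: 11.3
tool_pos: [0.5197, 0.1179, 0.0786]
ee_rot: [3.141, -0.0, 1.479]
wrist_force: [0.3, 0.0, -3.9]
width: 0.0598
finger_force: 4.8
```

```bash
python3 -c "
from h import *
edge();rel([0.5,0,0.2])"
```

```text
tilt 0.425 +- 0.11 misfit 0.065 n 1072
shift [-0.1194 -0.0088 -0.1216] turn 0 yaw [ 3.141 -0.     1.48 ] pos [0.5197 0.1182 0.0785] F [ 0.52  0.07 -3.29] w 0.0598 ff 4.82 t 11.35
```

Call:
{"fn": "carry_out", "kwargs": {"steps": [[[0,0,0.002],0,-0.2744],[[0,0,0.004],0,-0.2744],[[0,0,0.004],0,-0.2744]]}}

```text
time: 11.72
tool_pos: [0.5197, 0.1188, 0.0748]
ee_rot: [3.141, -0.001, 1.48]
wrist_force: [-0.3, 1.5, 0.4]
width: 0.06
finger_force: 4.3
```

```bash
python3 -c "
from h import *
edge();rel([0.5,0,0.2])"
```

```text
tilt 0.515 +- 0.11 misfit 0.225 n 1059
shift [-0.12   -0.0089 -0.1253] turn 0 yaw [ 3.141e+00 -1.000e-03  1.480e+00] pos [0.5198 0.1188 0.0748] F [-1.72  1.75 -0.98] w 0.0601 ff 4.35 t 11.78
```

Call:
{"fn": "carry_out", "kwargs": {"steps": [[[-0.005,0,-0.002],0,-0.2746],[[-0.01,0,-0.0035],0,-0.2746],[[-0.015,0,-0.005],0,-0.2746],[[-0.018,0,-0.006],0,-0.2746],[[-0.018,0,-0.006],0,-0.2746]]}}

```text
time: 12.4
tool_pos: [0.518, 0.0996, 0.0804]
ee_rot: [3.142, 0.001, 1.479]
wrist_force: [-0.3, -0.7, -0.6]
width: 0.0597
finger_force: 3.7
```

```bash
python3 -c "
from h import *
edge();rel([0.5,0,0.2])"
```

```text
tilt 0.705 +- 0.13 misfit 0.587 n 1097
shift [-0.1011 -0.0088 -0.1196] turn 0 yaw [3.142e+00 1.000e-03 1.479e+00] pos [0.518  0.0997 0.0803] F [-0.48 -0.67 -1.4 ] w 0.0601 ff 3.68 t 12.45
```

Call:
{"fn": "carry_out", "kwargs": {"steps": [[[0,0,0],0,-0.15],[[0,0,0],0,-0.15],[[0,0,-0.03],0,-0.15],[[0,0,-0.057],0,-0.15],[[-0.025,0.013,-0.057],0,-0.15],[[-0.06,0.03,-0.057],0,-0.15],[[-0.095,0.047,-0.057],0,-0.15],[[-0.12,0.06,-0.057],0,-0.15],[[-0.127,0.063,-0.057],0,-0.15],[[-0.127,0.063,-0.057],0,-0.15]]}}

```text
time: 13.7
tool_pos: [0.5689, -0.0313, 0.1367]
ee_rot: [-3.14, -0.001, 1.48]
wrist_force: [0.2, 0.1, -4.1]
width: 0.0596
finger_force: 30.0
```

```bash
python3 -c "
from h import *
edge();rel([0.569,-0.0325,0.135]);R=Ro.from_euler('xyz',robot.get_obs()['ee_rot']).as_matrix()
for i in range(5):
  snap('top');o=robot.get_obs();print(o['wrist_force'].round(2),(R.T@o['wrist_torque']).round(3))
s=load('scene');t=load('top')
a=cv2.resize(s['image'][80:290,130:370],(480,420));b=cv2.resize(t['image'][140:340,180:440],(546,420))
cv2.imwrite('pics/c6.png',cv2.resize(np.hstack([a,b])[:,:,::-1],(800,328)))"
```

```text
tilt 0.725 +- 0.13 misfit 0.599 n 1392
shift [-0.0016  0.0003  0.0019] turn 0 yaw [-3.141e+00 -1.000e-03  1.480e+00] pos [ 0.5688 -0.0308  0.1369] F [-0.27 -0.74 -3.83] w 0.0596 ff 30.0 t 13.75
[-0.61  0.72 -3.56] [ 0.096 -0.018 -0.036]
[-0.01 -0.18 -2.86] [ 0.044 -0.03   0.064]
[-0.2   0.09 -3.84] [ 0.058 -0.025 -0.05 ]
[-0.08 -0.91 -4.23] [ 0.13  -0.088  0.001]
[-0.23  0.29 -4.76] [ 0.068  0.027 -0.017]
```

View pics/c6.png

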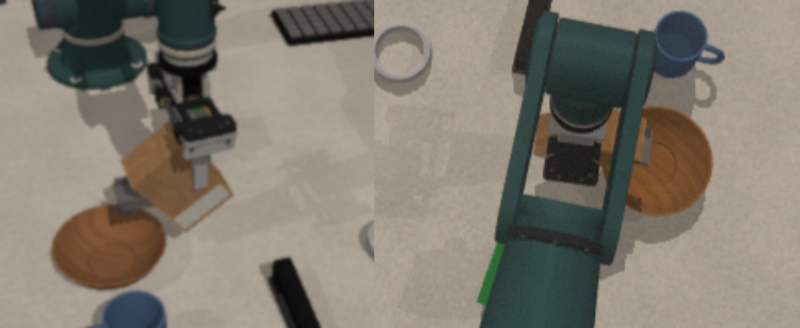

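The left half (scene) shows the carton held at about 0.72 rad with its spout over the dish's near part, lip at about (130,195). The right half (top) shows the lip at about (648,145), inside the dish. No sweets are out yet.

Call:
{"fn": "carry_out", "kwargs": {"steps": [[[0,0,0],0,-0.2746],[[0,0,0],0,-0.2746],[[0,0,0],0,-0.2746],[[0,0,0],0,-0.15]]}}

```text
time: 14.5
tool_pos: [0.5692, -0.0318, 0.1374]
ee_rot: [-3.142, -0.0, 1.48]
wrist_force: [-0.5, -0.1, -3.6]
width: 0.0598
finger_force: 30.0
```

```bash
cat >> h.py <<'E'
def sweets():
    s=snap('top');C=cloud(s);h=cv2.cvtColor(s['image'],cv2.COLOR_RGB2HSV)
    q=((h[...,1]<50)&(h[...,2]>130)&(np.hypot(C[...,0]-.557,C[...,1]+.162)<.075)&(C[...,2]<.06)).astype(np.uint8)
    n,_,st,c=cv2.connectedComponentsWithStats(q);print('white',[(int(a[4]),x.round().tolist()) for a,x in zip(st[1:],c[1:]) if a[4]>8])
E
python3 -c "
from h import *
edge();sweets();rel([0.569,-0.0325,0.135])"
```

```text
tilt 0.735 +- 0.13 misfit 0.627 n 1391
white []
shift [-0.0006 -0.0001  0.0024] turn 0 yaw [-3.142 -0.     1.48 ] pos [ 0.5692 -0.0319  0.1374] F [ 0.16 -0.59 -3.56] w 0.0598 ff 30.0 t 14.6
```

Call:
{"fn": "carry_out", "kwargs": {"steps": [[[0.03,0,0],0,-0.15],[[0.07,0,0],0,-0.15],[[0.1,0,0],0,-0.15],[[0.1,0,0],0,-0.2746],[[0.1,0,0],0,-0.2746],[[0.04,0,0],0,-0.2746],[[0.0,0,0],0,-0.15],[[0.0,0,0],0,-0.15]]}}

```text
time: 15.6
tool_pos: [0.5688, -0.0358, 0.1374]
ee_rot: [3.142, 0.001, 1.474]
wrist_force: [0.3, 1.0, -3.4]
width: 0.0599
finger_force: 30.0
```

```bash
python3 -c "
from h import *
edge();sweets();rel([0.569,-0.0325,0.135])"
```

```text
tilt 1.22 +- 0.18 misfit 1.202 n 1425
white []
shift [ 0.0003 -0.0001  0.0025] turn 0 yaw [ 3.141e+00 -1.000e-03  1.478e+00] pos [ 0.5691 -0.0328  0.1375] F [-1.01 -0.51 -4.06] w 0.0599 ff 30.0 t 15.7
```

Call:
{"fn": "carry_out", "kwargs": {"steps": [[[0,0,0],0,-0.15],[[0,0,0],0,-0.15],[[0,0,0],0,-0.15],[[0,0,0],0,-0.15],[[0,0,0],0,-0.15],[[0,0,0],0,-0.15],[[0,0,0],0,-0.15],[[0,0,0],0,-0.15],[[0,0,0],0,-0.15],[[0,0,0],0,-0.15]]}}

```text
time: 16.95
tool_pos: [0.5692, -0.0318, 0.1374]
ee_rot: [3.142, -0.0, 1.48]
wrist_force: [0.8, -0.2, -2.7]
width: 0.06
finger_force: 30.0
```

```bash
python3 -c "
from h import *
edge();sweets();rel([0.569,-0.0325,0.135])
s=load('scene');t=load('top')
a=cv2.resize(s['image'][80:290,130:370],(480,420));b=cv2.resize(t['image'][140:340,180:440],(546,420))
cv2.imwrite('pics/c7.png',cv2.resize(np.hstack([a,b])[:,:,::-1],(800,328)))"
```

```text
tilt 1.245 +- 0.19 misfit 1.227 n 1413
white [(29, [349.0, 231.0]), (28, [358.0, 232.0]), (30, [348.0, 240.0]), (29, [357.0, 241.0]), (33, [352.0, 248.0])]
shift [-0.0007 -0.0002  0.0024] turn 0 yaw [ 3.142 -0.     1.48 ] pos [ 0.5692 -0.0319  0.1374] F [-0.23 -1.06 -4.14] w 0.0601 ff 30.0 t 17.05
```

View pics/c7.png

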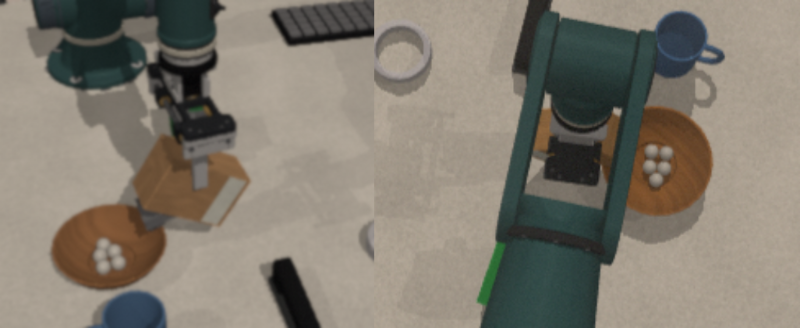

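The left half shows all five white sweets in the dish, around (108,255), and the carton tipped with its empty spout over the near rim. The right half (top) confirms five sweets near the dish centre at (657,165), and the dish has not moved.

Call:
{"fn": "carry_out", "kwargs": {"steps": [[[0,0,-0.015],0,-0.15],[[0.02,0,-0.02],0,-0.15],[[0.06,-0.02,-0.02],0,-0.15],[[0.1,-0.04,-0.02],0,-0.15],[[0.14,-0.06,-0.02],0,-0.15],[[0.155,-0.063,-0.02],0,-0.15],[[0.155,-0.063,0],0,-0.15],[[0.155,-0.063,0],0,-0.15]]}}

```text
time: 18.05
tool_pos: [0.5196, 0.1285, 0.136]
ee_rot: [-3.139, 0.001, 1.48]
wrist_force: [-0.8, -1.1, -3.3]
width: 0.0595
finger_force: 30.0
```

```bash
cat >> h.py <<'E'
def label():
    # the white label lies along the foot of the side face: its long side gives the tilt, its points the foot
    s=snap('scene');C=cloud(s);h=cv2.cvtColor(s['image'],cv2.COLOR_RGB2HSV)
    o=robot.get_obs();T=o['tool_pos'];y=o['ee_rot'][2]
    b=np.array([np.cos(y),np.sin(y)]);l=np.array([np.sin(y),-np.cos(y)])
    d=C[...,:2]-T[:2];lat=d@l;fw=-(d@b);z=C[...,2]-T[2]-.019
    base=(abs(lat-.031)<.007)&(np.hypot(fw,z)<.14)&(C[...,2]>.004)
    m=base&(h[...,1]<60)&(h[...,2]>120)
    n,L,st,_=cv2.connectedComponentsWithStats(m.astype(np.uint8));k=1+st[1:,4].argmax()
    P=np.c_[fw[L==k],z[L==k]].astype(np.float32)*1000
    r=cv2.minAreaRect(P);print('label n',len(P),np.round(r[0],1),np.round(r[1],1),round(r[2],1),'corners',np.round(cv2.boxPoints(r)).tolist())
    br=base&(((h[...,0]<22)&(h[...,1]>60))|m)&(z<.06);Q=np.c_[fw[br],z[br]]*1000
    print('side lowest',Q[Q[:,1].argsort()[:12]].mean(0).round(1),'grip z',(T[2]+.019).round(4),'hindmost',Q[Q[:,0].argsort()[:12]].mean(0).round(1),'foremost',Q[Q[:,0].argsort()[-12:]].mean(0).round(1))
    return s
E
python3 -c "
from h import *
label();edge();rel([0.569,-0.0325,0.135])"
```

```text
label n 289 [-35.3 -59. ] [32.  87.3] 33.9 corners [[-73.0, -32.0], [-24.0, -104.0], [2.0, -86.0], [-46.0, -14.0]]
side lowest [ -28.4 -101.5] grip z 0.156 hindmost [-74.1 -35. ] foremost [ 79. -32.]
tilt 1.21 +- 0.26 misfit 1.111 n 1173
shift [-0.1556  0.0625  0.0028] turn 0 yaw [ 3.141 -0.     1.48 ] pos [0.5209 0.1282 0.1378] F [ 0.7  -0.51 -1.73] w 0.0599 ff 30.0 t 18.15
```

Call:
{"fn": "carry_out", "kwargs": {"steps": [[[0,0,0.02],0,-0.15],[[0,0,0.025],0,-0.275],[[0,0,0.025],0,-0.275],[[0,0,0.025],0,-0.275],[[0,0,0.025],0,-0.15]]}}

```text
time: 18.77
tool_pos: [0.521, 0.1283, 0.1132]
ee_rot: [3.14, -0.0, 1.48]
wrist_force: [0.3, 0.2, -3.4]
width: 0.06
finger_force: 30.0
```

```bash
python3 -c "
from h import *
label();rel([0.569,-0.0325,0.135])"
```

```text
label n 278 [-36.7 -57.5] [31.  84.3] 31.9 corners [[-72.0, -30.0], [-28.0, -101.0], [-1.0, -85.0], [-46.0, -13.0]]
side lowest [ -29.8 -101.5] grip z 0.1321 hindmost [-74.3 -32.9] foremost [ 79.  -30.8]
shift [-0.1557  0.0625 -0.0219] turn 0 yaw [ 3.14 -0.    1.48] pos [0.5209 0.1283 0.1131] F [-0.25  0.27 -2.82] w 0.06 ff 30.0 t 18.82
```

Call:
{"fn": "carry_out", "kwargs": {"steps": [[[0,0,0],0,-0.2745],[[0,0,0],0,-0.2745],[[0.055,0,0],0,-0.2745],[[0.09,0,0],0,-0.15],[[0.09,0,0],0,-0.15]]}}

```text
time: 19.45
tool_pos: [0.5285, 0.2201, 0.1122]
ee_rot: [-3.141, -0.001, 1.483]
wrist_force: [0.1, -0.9, -3.6]
width: 0.06
finger_force: 30.0
```

```bash
python3 -c "
from h import *
label();rel([0.569,-0.0325,0.135])"
```

```text
label n 274 [-22.2 -66. ] [34.2 83. ] 47.4 corners [[-64.0, -50.0], [-3.0, -107.0], [20.0, -82.0], [-41.0, -25.0]]
side lowest [  -6.3 -105.9] grip z 0.1311 hindmost [-65.6 -50.9] foremost [ 85.1 -17.6]
shift [-0.2465  0.0626 -0.0227] turn 0 yaw [-3.141e+00  1.000e-03  1.482e+00] pos [0.5285 0.2186 0.1121] F [ 0.22  0.38 -2.61] w 0.0597 ff 30.0 t 19.5
```

Call:
{"fn": "carry_out", "kwargs": {"steps": [[[-0.035,0,0.005],0,-0.15],[[-0.07,0,0.015],0,-0.15],[[-0.07,0,0.0245],0,-0.15],[[-0.07,0,0.025],0,-0.2745],[[-0.0626,0,0.0255],0,-0.2745],[[-0.055,0,0.026],0,-0.2745],[[-0.047,0,0.0275],0,-0.2745],[[-0.0393,0,0.029],0,-0.2745],[[-0.0393,0,0.029],0,-0.2745]]}}

```text
time: 20.62
tool_pos: [0.5258, 0.1795, 0.0845]
ee_rot: [3.14, -0.002, 1.48]
wrist_force: [-1.8, 2.4, 5.8]
width: 0.0599
finger_force: 5.8
```

```bash
python3 -c "
from h import *
label();rel([0.569,-0.0325,0.135])"
```

```text
label n 266 [  3. -65.] [33.7 83.2] 65.8 corners [[-42.0, -63.0], [34.0, -97.0], [48.0, -67.0], [-28.0, -33.0]]
side lowest [ 26.9 -96.6] grip z 0.1035 hindmost [-40.9 -61.2] foremost [88.5 15.3]
shift [-0.2071  0.0624 -0.0508] turn 0 yaw [ 3.14e+00 -2.00e-03  1.48e+00] pos [0.5258 0.1795 0.0845] F [-1.23  2.53  5.89] w 0.0602 ff 5.75 t 20.68
```

Call:
{"fn": "carry_out", "kwargs": {"steps": [[[0.006,0,0.0],0,-0.2745],[[0.0121,0,0.0025],0,-0.2745],[[0.019,0,0.006],0,-0.2745],[[0.0264,0,0.01],0,-0.2745],[[0.031,0,0.013],0,-0.2745],[[0.0352,0,0.0165],0,-0.2745],[[0.0375,0,0.0185],0,-0.2745],[[0.0375,0,0.0185],0,-0.2745]]}}

```text
time: 21.68
tool_pos: [0.5285, 0.2164, 0.0647]
ee_rot: [-3.141, -0.0, 1.48]
wrist_force: [1.1, 1.7, 0.7]
width: 0.0601
finger_force: 4.2
```

```bash
python3 -c "
from h import *
label();rel([0.569,-0.0325,0.135])"
```

```text
label n 257 [ 28.3 -57.6] [34.1 83.9] 83.5 corners [[-15.0, -70.0], [68.0, -79.0], [72.0, -45.0], [-11.0, -36.0]]
side lowest [ 41.8 -78.4] grip z 0.0837 hindmost [-16.1 -60.3] foremost [85.1 30.1]
shift [-0.244   0.0629 -0.0704] turn 0 yaw [-3.141 -0.     1.48 ] pos [0.5284 0.2163 0.0647] F [ 0.76  1.1  -0.08] w 0.0597 ff 4.22 t 21.73
```

Call:
{"fn": "carry_out", "kwargs": {"steps": [[[0.003,0,0.002],0,-0.2745],[[0.006,0,0.004],0,-0.2745],[[0.007,0,0.006],0,-0.2745],[[0.007,0,0.006],0,-0.276],[[0.007,0,0.006],0,-0.276]]}}

```text
time: 22.35
tool_pos: [0.5289, 0.223, 0.0586]
ee_rot: [-3.141, 0.0, 1.48]
wrist_force: [-0.3, 1.4, -0.3]
width: 0.0598
finger_force: 1.7
```

```bash
python3 -c "
from h import *
label();rel([0.569,-0.0325,0.135])"
```

```text
label n 253 [ 32.8 -54.8] [32.7 87.2] 86.9 corners [[-12.0, -69.0], [75.0, -73.0], [77.0, -41.0], [-10.0, -36.0]]
side lowest [ 32.9 -72.9] grip z 0.0776 hindmost [ -9.9 -51.5] foremost [86.3 22.4]
shift [-0.2509  0.0631 -0.0764] turn 0 yaw [-3.141  0.     1.48 ] pos [0.5289 0.223  0.0586] F [-0.07  1.46 -0.62] w 0.0597 ff 1.66 t 22.4
```

Call:
{"fn": "carry_out", "kwargs": {"steps": [[[0,0,0],0,-0.35],[[0,0,0],0,-0.5],[[0,0,0],0,-1],[[0,0,0],0,-1],[[0,0,0],0,-1],[[0,0,-0.05],0,-1],[[0,0,-0.11],0,-1],[[0,0,-0.17],0,-1],[[0.05,0,-0.2],0,-1],[[0.05,0,-0.2],0,-1]]}}

```text
time: 23.65
tool_pos: [0.5347, 0.2756, 0.2625]
ee_rot: [3.136, -0.004, 1.483]
wrist_force: [-0.4, 0.1, -1.0]
width: 0.0938
finger_force: 0.0
```

```bash
python3 -c "
from h import *
sweets();s=snap('scene');t=load('top');rel([0.5,0,.2])
a=cv2.resize(s['image'][80:290,130:370],(480,420));b=cv2.resize(t['image'][130:330,180:440],(546,420))
cv2.imwrite('pics/c8.png',cv2.resize(np.hstack([a,b])[:,:,::-1],(800,328)))
C=cloud(s);h=cv2.cvtColor(s['image'],cv2.COLOR_RGB2HSV)
d0=px(s,200,238);m=(np.hypot(C[...,0]-.557,C[...,1]+.162)<.12)&(C[...,2]>.038)&(C[...,2]<.06)&(h[...,0]<20)&(h[...,1]>90)
print('dish',cv2.minAreaRect((C[m][:,:2]*1000).astype(np.float32)))
g=(np.hypot(C[...,0]-.525,C[...,1]-.19)<.13)&(h[...,1]<60)&(C[...,2]>.07)&(C[...,2]<.125);print('spout z',np.percentile(C[g][:,2],[1,50,99]),C[g].mean(0))"
```

```text
white [(34, [349.0, 231.0]), (33, [358.0, 232.0]), (36, [348.0, 241.0]), (35, [357.0, 241.0]), (38, [352.0, 249.0])]
shift [-0.2747 -0.0088  0.0585] turn 0 yaw [-3.141e+00  1.000e-03  1.481e+00] pos [0.5335 0.2729 0.2583] F [ 0.3  -0.09 -1.22] w 0.0942 ff 0.0 t 23.75
dish ((557.5517578125, -162.73977661132812), (163.60853576660156, 168.45474243164062), 68.26607513427734)
spout z [0.07332261 0.0963108  0.11492092] [0.52068364 0.12107237 0.09544422]
```

View pics/c8.png

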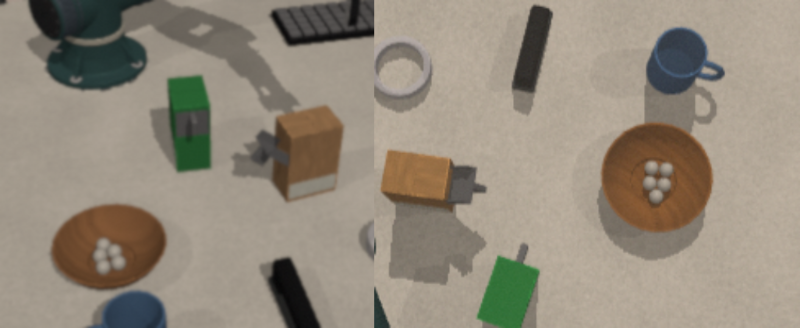

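The final picture shows the carton upright with its spout out, at about (305,150) on the left. All five sweets are in the dish, which has not moved, and the other things are undisturbed.

```bash
python3 -c "
from bench import robot
print(robot.close_job())"
```

```text
the job is handed in; nothing more can be done
None
```

The job is handed in at about 24 s: the spout is fully out, all five sweets are in the dish, and the carton stands upright on the desk about 5 cm from where it began, with the dish, mug, stapler and tape not visibly moved.

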